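Load the glass scale on the microscope stage

TASK

Load the framed glass scale for measuring: draw the sliding retainer back out of its way, then gently slide the scale along the stage until it lies flat on the two narrow rails, square and touching both the long fence and the end stop, and push the retainer fully in again behind it. The glass is delicate: never press on it with more than about 12 N, do not let it tip off a rail, and leave the bottle, loupe and screwdriver alone.

Things in the scene. Friction and masses are not known exactly. Their poses are not given: they have to be found in the camera images.
- stage: Loading stage fixed to the table, white base. Origin: its underside on the table; x points away from the robot across the deck, y along the deck from the loading end (-y) to the end stop (+y), z up. Figures in these entries are in this frame, mm. Deck level z = 60. Loading half, y -200 to -10: flat deck, x -80 to 55. Beyond y -10 only two rails carry the scale.
- rails (a point): Point midway between the two steel rails of the seat half (x 7, y 60), at rail level z = 60, flush with the deck. Near rail x -40 to -22, far rail x 37 to 55; they run to the end stop. Between them is an open window 20 deep over a white light panel; outside the near rail the base is 20 lower. A scale entering with its far edge short of x 37 tips into the window: bring it to the fence first.
- fence (a point): Point on the top of the fence (x 59, y 80, z 68): a steel strip along y, 8 high over the deck, working face at x 55 (towards the robot), outer face at x 63, from y -191 to 140, with a gap at y -5 to 20 that the retainer slides through. Fixed and rigid.
- end_stop (a point): Middle of the top edge of the end stop's working face (x 10, y 130, z 68): a rigid steel bar across the +y end of the seat, 8 high over the rails, x -40 to 63.
- home (a point): Where the centre of the scale's underside belongs, at rail level: x 10, y 75, z 60. Axes as the stage.
- plate: The scale: clear glass with etched cross lines in a flat aluminium frame, 90 (x) x 110 (y) x 14 (z) mm, 0.12 to 0.21 kg, loose. Origin: centre of its underside; y along its length, z up. Starts flat on the loading half, 14 to 24 mm (mid-edge) short of the fence, turned up to 0.15 rad. Too wide to grasp: push on its frame's edges. Sliding takes 1 to 5 N; over 15 N from fingers, arm or retainer is damage.
- retainer (a joint): Position (m) of the sliding retainer bar: 0 = fully in (its tip at x 15, in the scale's path), 0.055 = fully back; above 0.042 it is clear of the path. Back is the stage's +x. It needs about 2 N and stays where left; starts at 0 to 0.012. Aluminium bar 12 wide (y 2 to 14, so 6 mm behind a scale that is home), z 61.5 to 71.5.
- retainer_knob (a point): Centre of the top of the retainer's upright round black knob: diameter 14 mm, 45 mm tall above the bar, top at z 116.5. It stands behind the fence at y 8, at x 80 when the retainer is fully in, 135 when fully back, over a grey slideway block (top z 60.5, x 63 to 153, y -15 to 31). Axes as the stage.
- bottle: Bystander: white bottle, diameter 44, 110 mm tall; origin at its underside centre.
- loupe: Bystander: black magnifier, diameter 42, 38 mm tall; origin at its underside centre.
- screwdriver: Bystander: small screwdriver lying on the table, 140 mm long; origin near its middle.
Things that resemble listed ones, but are neither listed nor needed, are in the scene too. Of the things that look like the plate, the smallest one is meant.

How it is judged:
On the way, in this order (a step that is already met when the one before it is completed fails the run):
1. the retainer is drawn back clear of the path (value of joint retainer above 0.042 m), for 0.2 s.
2. the scale lies home on the rails against fence and end stop (x of plate in the frame of stage between 0.007 and 0.013 m and y of plate in the frame of stage between 0.072 and 0.078 m and angle between the x axis of plate and the x axis of stage, either way round below 0.05 rad and angle between plate's own z axis and vertical below 0.04 rad and z of plate in the frame of stage between 0.057 and 0.063 m), for 0.2 s.
At the end, for the whole second after the job is handed in: The scale lies flat on both rails, within 3 mm of touching the fence and the end stop, square within 0.05 rad and at rest; the retainer is fully in (within 5 mm) (all of step 2 and value of joint retainer below 0.005 m and linear speed of plate below 0.01 m/s).
It fails at once if the scale is pressed with more than 15 N by the robot (contact force between any of the fingers, the arm and plate above 15 N).
It fails at once if the retainer is pressed against the scale with more than 15 N (contact force between retainer and plate above 15 N).
It fails at once if the scale tips or falls (angle between plate's own z axis and vertical above 0.12 rad or height (world z) of plate below 0.05 m).
It fails at once if a bystander is moved more than 30 mm (distance of any of bottle, loupe, screwdriver from where it was at the start of the episode above 0.03 m).
It also fails if it takes over 72 s, if anything falls off the work surface, if the arm or the gripper's body presses on something with over 40 N, if the wrist force passes 120 N, or if a joint passes its speed limit or range.

ROBOT

A 6-joint arm with a two-finger parallel gripper is mounted at the origin on the work surface. World frame = base frame: x ahead of the robot, y to its left, z up, the work surface at z = 0. Lengths are in m, angles in rad, forces in N, time in s.
With the tool pointing down it reaches from about 0.375 to 0.975 m from the base axis. Payload 3.8 kg.
Tool frame: the origin (TCP) lies between the finger pads; the fingertips stand 14 mm ahead of it and the grasp point (between the pads) lies 5 mm behind it; y points along the fingers, z is the direction in which the jaws open and shut, and the axes are right-handed (so a half turn about y gives the same grasp; the last joint's range is limited). The gripper opens to 85 mm and grips with 20 to 120 N. Pads are 22 mm wide; open, the fingers measure 114 mm over their backs; the gripper's body (76 mm by 85 mm) begins 54 mm behind the grasp point. The pads swing forward as they close: fully open they stand 13 mm farther back than shut.
Start: joints at [-1.232, 0.264, 1.604, -0, 1.274, -0.037], TCP at [0.248, -0.628, 0.245] pointing down, gripper open.
Joint ranges: [-2.63, 2.63], [-0.94, 2.18], [0.31, 2.57], [-1.31, 4.45], [0, 2.66], [-2.55, 2.55]. Speed limits (rad/s): [2.57, 2.57, 3.14, 3.14, 3.14, 3.14].

INTERFACE

Orientations are given as a unit quaternion [w, x, y, z].
In Python, from bench import r gives the robot as it stands. The module is installed in compiled form; this text tells all that it offers.
- The arm moves only by the shell command python3 -m crank 'ROWS' [FORCE]. ROWS is JSON, a list of rows, each a list of 7 numbers: the turn, a rotation vector about the tool's x, y, z in rad, then the shift along the tool's x, y, z in cm, then the closure in counts, from 0 (fully open) to 255 (shut). A call has 1 to 12 rows; each row shifts and turns the commanded pose from where the row before left it, along the tool's axes as they then stand; what a row does not reach is not made up. A row lasts 1/12 s, in which the tool goes at most 41.7 mm and 7.16 degrees, less where a joint would pass 70% of its speed; a pose out of reach is approached as far as the arm can. A call is refused whole if a number of a shift passes 4.17 or a number of a turn 0.125, either way. A call with a gripper value outside its range is refused whole. The fingers move at their own pace and stop on an object; FORCE is the grip in N (left out, the last holds). Time passes only in rows, so rows that do not move let the fingers close. It gives the time, the measured TCP pose, the force and the opening at its end, in the units of the state.
- r.observe(): the state, without advancing time (a new reading comes with each control period).
- r.get_image(name): name is "scene" or "top" or "wrist"; returns the picture (420x560x3 uint8, red, green, blue); there is no depth.
- r.calibration(name): a dict with "fx", "fy", "cx", "cy" (pixels), "k1" (the pictures are not rectified: a ray, as slopes to the right and down, at radius r is drawn at 1 + k1 r^2 times it, then the intrinsics apply), "pose" (4x4, takes a point from camera to world coordinates). Camera axes: x right, y down, z forward; pixel columns grow to the right and rows downward; lengths in m; the calibration is good to about 2 mm. A picture is of the moment at which its call begins: read the wrist's pose just before it. calibration takes no time and is no camera call; for the wrist camera it gives the pose at the moment of the call.
- r.finish_job(): hands the job in, once; it reports no verdict.
The state is a dict: "t": time; "joints": joint angles; "joint_velocities": joint speeds; "joint_efforts": joint torques, N m; "position": TCP position; "orientation": TCP orientation; "wrist_force": force on the tool from outside, world axes, zero at the start; "moment": the same for the moment, N m; "width": finger opening in m.
Only numpy, scipy, OpenCV 4.12 (cv2) and the standard library are available. Lean on these libraries where they do the work, as an engineer would, in place of code of your own. Each camera call takes 0.05 s, during which the arm holds its last target.

## Working session

There is one attempt and no reset: what is moved stays moved. The work goes in short steps, Python scripts to look and compute and a shell command to move; the robot and the scene stay as the last step left them, time stands still between calls to the robot, and variables do not carry over. Pictures are saved under pics/ and viewed, and the job is handed in when it is done.

```bash
mkdir -p pics; python3 - <<'E'
from bench import r
import cv2
for n in ("scene","top","wrist"):
    c=r.calibration(n);print(n,c)
    cv2.imwrite(f"pics/{n}0.png",r.get_image(n)[:,:,::-1])
print(r.observe())
E
```

```text
scene {'fx': 490.0243050734656, 'fy': 490.0243050734656, 'cx': 275.1585598921422, 'cy': 216.8544575408892, 'k1': 0.023406889450206633, 'pose': array([[ 0.36781306,  0.79085803, -0.48913918,  1.04151563],
       [ 0.92989108, -0.3105413 ,  0.19714635, -0.19390034],
       [ 0.00401686, -0.52735916, -0.84963297,  1.05681069],
       [ 0.        ,  0.        ,  0.        ,  1.        ]])}
top {'fx': 539.383796517917, 'fy': 539.383796517917, 'cx': 288.46424318938506, 'cy': 205.83132175513816, 'k1': -0.21527989356089022, 'pose': array([[ 0.02573748, -0.98943045,  0.14270588,  0.33164106],
       [-0.99947106, -0.02263012,  0.02335532,  0.0043596 ],
       [-0.01987901, -0.1432315 , -0.98948955,  1.40100334],
       [ 0.        ,  0.        ,  0.        ,  1.        ]])}
wrist {'fx': 353.682932563674, 'fy': 353.682932563674, 'cx': 284.20619081595544, 'cy': 206.40919162778684, 'k1': -0.020305315375644225, 'pose': array([[ 0.36714825, -0.88656672, -0.28142781,  0.31934803],
       [-0.93016056, -0.35054829, -0.10916607, -0.59896016],
       [-0.00187103,  0.30185318, -0.95335259,  0.37251882],
       [ 0.        ,  0.        ,  0.        ,  1.        ]])}
{'t': 0.15, 'joints': array([-1.23191360e+00,  2.64588849e-01,  1.60509118e+00,  1.44539868e-05,
        1.27365796e+00, -3.69327443e-02]), 'joint_velocities': array([ 0.00041147, -0.00422394, -0.00486052,  0.00186802, -0.00060407,
        0.00115519]), 'joint_efforts': array([ 2.58163245e-04, -5.15907061e+01, -3.67959273e+01,  9.02597122e-06,
        8.07157281e-03, -2.52149704e-05]), 'position': array([ 0.24754766, -0.62738607,  0.24422541]), 'orientation': array([ 0.13200078, -0.13217674,  0.69527054, -0.69404897]), 'wrist_force': array([ 0.11638596, -0.06560821, -0.24704187]), 'moment': array([-0.03787179,  0.03425085,  0.05395055]), 'width': 0.08552336242901838}
```

View pics/scene0.png

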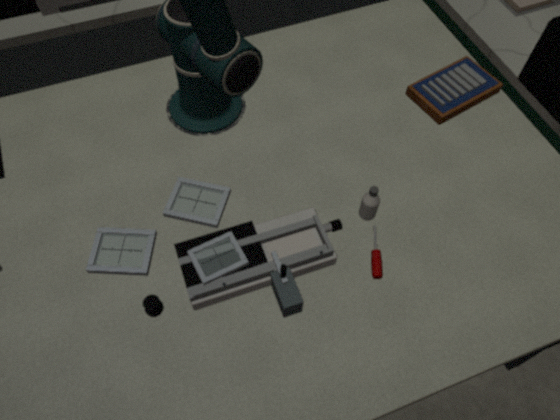

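View pics/top0.png

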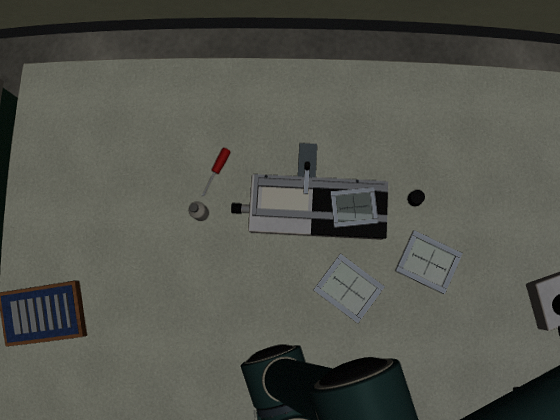

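View pics/wrist0.png

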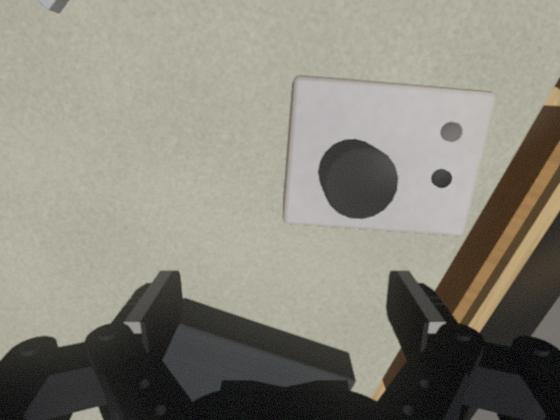

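The top view shows the stage at around (250-388, 172-238), with the knob at (307,166) and the plate on the deck at (354,207). The end stop is on the left, which is world +y. I'll zoom in to measure it.

```bash
python3 - <<'E'
import cv2
a=cv2.imread("pics/top0.png")[130:250,230:400]
a=cv2.resize(a,None,fx=4.7,fy=4.7,interpolation=cv2.INTER_CUBIC)
a=cv2.convertScaleAbs(a,alpha=1.5)
cv2.imwrite("pics/top0z.png",a)
a=cv2.imread("pics/scene0.png")[195:325,165:350]
a=cv2.resize(a,None,fx=4.3,fy=4.3,interpolation=cv2.INTER_CUBIC)
a=cv2.convertScaleAbs(a,alpha=1.5)
cv2.imwrite("pics/scene0z.png",a)
E
```

```text
(no output)
```

View pics/top0z.png

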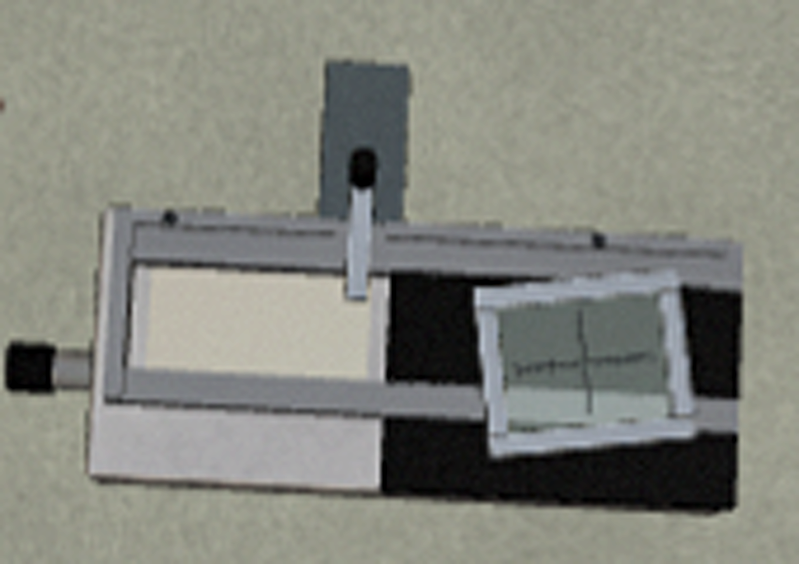

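View pics/scene0z.png

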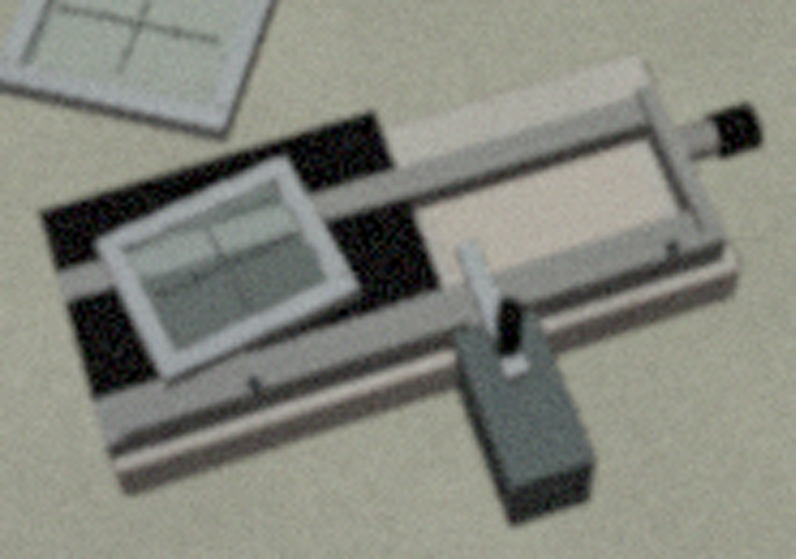

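```bash
cat > h.py <<'E'
import numpy as np, cv2
from scipy.optimize import least_squares
def proj(c,P):
    P=np.atleast_2d(P);T=np.linalg.inv(c["pose"]);q=P@T[:3,:3].T+T[:3,3]
    u=q[:,:2]/q[:,2:];r2=(u**2).sum(1,keepdims=True);u=u*(1+c["k1"]*r2)
    return u*[c["fx"],c["fy"]]+[c["cx"],c["cy"]]
def rot(a): return np.array([[np.cos(a),-np.sin(a),0],[np.sin(a),np.cos(a),0],[0,0,1]])
def fit(obs,x0):
    # obs list of (cal, pts(local), pix), pose x,y,a
    f=lambda p:np.concatenate([(proj(c,np.array(L)@rot(p[2]).T+[p[0],p[1],0])-np.array(X)).ravel() for c,L,X in obs])
    s=least_squares(f,x0,loss="soft_l1");return s.x,f(s.x).reshape(-1,2)
def unz(p,k,x0,y0): return (np.array(p,float)+.5)/k-.5+[x0,y0]
E
python3 - <<'E'
from h import *; from bench import r
ct,cs=r.calibration("top"),r.calibration("scene")
L1=np.array([[-80,-200,60],[-80,-10,60],[37,-10,60],[-22,-10,60],[-40,-10,60],[-40,130,68],[37,-200,60]])/1e3
X1=unz([(735,510),(380,492),(388,272),(387,383),(385,413),(128,398),(742,290)],4.7,230,130)
L2=np.array([[-80,-200,60],[-80,-10,60],[-40,-10,60],[-22,-10,60],[37,-10,60],[37,-200,60]])/1e3
X2=unz([(42,212),(375,112),(388,180),(412,207),(438,288),(95,395)],4.3,165,195)
for o in ([(ct,L1,X1)],[(cs,L2,X2)],[(ct,L1,X1),(cs,L2,X2)]):
    p,e=fit(o,[.6,0,0]);print(p.round(4),e.round(1).tolist())
S=p
c=[(45,55),(45,-55),(-45,-55),(-45,55)]
Lp=np.array([(a,b,74) for a,b in c])/1e3
Xt=unz([(474,290),(678,272),(695,435),(490,458)],4.7,230,130)
Xs=unz([(360,287),(168,378),(97,243),(285,155)],4.3,165,195)
for o in ([(ct,Lp,Xt)],[(cs,Lp,Xs)],[(ct,Lp,Xt),(cs,Lp,Xs)]):
    q,e=fit(o,[.6,0,0]);d=rot(S[2]).T@np.array([q[0]-S[0],q[1]-S[1],0]);print("plate world",q.round(4),"stage",(d*1e3).round(1),q[2]-S[2],abs(e).max())
# knob
f=lambda v:proj(ct,np.array([[v,.008,.1165]])@rot(S[2]).T+[S[0],S[1],0])
for k in (80,86,92): print(k,(f(k/1e3)-[230,130]+.5)*4.7-.5)
E
```

```text
[ 0.5361 -0.0133 -0.0305] [[0.3, -0.4], [0.1, -0.5], [0.7, 0.2], [-0.2, -0.3], [-0.2, 0.4], [-1.4, 0.2], [0.2, 0.4]]
[ 0.5385 -0.0115 -0.0451] [[-0.7, -0.3], [0.3, 0.2], [2.4, -1.8], [-0.8, -1.7], [1.3, 1.1], [-1.2, 1.5]]
[ 0.5366 -0.0126 -0.0341] [[-0.1, -0.3], [-0.3, -0.7], [0.5, -0.0], [-0.5, -0.5], [-0.5, 0.2], [-1.8, -0.2], [0.0, 0.4], [-1.6, 0.1], [-0.8, -0.1], [1.5, -2.2], [-1.6, -2.1], [0.7, 0.6], [-1.5, 1.7]]
plate world [ 0.524  -0.1274  0.1165] stage [  -8.7 -115.1    0. ] 0.150554055229919 0.5860393397495613
plate world [ 0.5247 -0.1242  0.1255] stage [  -8.1 -111.9    0. ] 0.15955942244565782 0.4753221055909762
plate world [ 0.5243 -0.1255  0.1225] stage [  -8.4 -113.2    0. ] 0.15659633873370163 1.1052531980150775
80 [[362.67933591 169.2125622 ]]
86 [[363.30239497 157.92930958]]
92 [[363.92370059 146.66593693]]
```

```bash
cat >> h.py <<'E'
from scipy.spatial.transform import Rotation as R
def Rq(q): return R.from_quat(np.roll(q,-1)).as_matrix()
def go(o,pos,Rt=None):
    """turn (rotvec tool) and shift (cm, in current and in final tool axes)"""
    Rm=Rq(o["orientation"]);d=np.array(pos)-o["position"]
    print("shift cm in tool now:",(Rm.T@d*100).round(3))
    if Rt is not None:
        print("turn rotvec tool:",R.from_matrix(Rm.T@Rt).as_rotvec().round(4),"then shift:",(Rt.T@d*100).round(3))
def Rdown(zdir): # tool y down, z along zdir (world xy angle)
    z=np.array([np.cos(zdir),np.sin(zdir),0]);y=np.array([0,0,-1.]);return np.column_stack([np.cross(y,z),y,z])
E
python3 - <<'E'
from h import *; from bench import r
o=r.observe();Rm=Rq(o["orientation"]);print(Rm.round(3))
c=r.calibration("wrist");print("cam in tool",(Rm.T@(c["pose"][:3,3]-o["position"])).round(4)); print((Rm.T@c["pose"][:3,:3]).round(3))
a=-.031
for z in (a+np.pi/2,a-np.pi/2,a,a+np.pi): go(o,[.50,-.05,.30],Rdown(z))
E
```

```text
[[-0.93  -0.001  0.367]
 [-0.367  0.002 -0.93 ]
 [-0.    -1.    -0.002]]
cam in tool [-0.0772 -0.1284 -0.0003]
[[-0.     0.953  0.302]
 [-0.    -0.302  0.953]
 [ 1.     0.     0.   ]]
shift cm in tool now: [-44.675  -5.496 -44.453]
turn rotvec tool: [ 4.0000e-04 -2.7348e+00 -2.4000e-03] then shift: [23.443 -5.577 58.493]
shift cm in tool now: [-44.675  -5.496 -44.453]
turn rotvec tool: [1.700e-03 4.068e-01 3.000e-04] then shift: [-23.443  -5.577 -58.493]
shift cm in tool now: [-44.675  -5.496 -44.453]
turn rotvec tool: [ 1.500e-03 -1.164e+00 -1.100e-03] then shift: [-58.493  -5.577  23.443]
shift cm in tool now: [-44.675  -5.496 -44.453]
turn rotvec tool: [1.2000e-03 1.9776e+00 1.7000e-03] then shift: [ 58.493  -5.577 -23.443]
```

```bash
python3 -m crank '[[0,0.1017,0,0,0,0,0],[0,0.1017,0,0,0,0,0],[0,0.1017,0,0,0,0,0],[0,0.1017,0,0,0,0,0],[0,0,0,-1.465,-0.35,-3.65,0],[0,0,0,-1.465,-0.35,-3.65,0],[0,0,0,-1.465,-0.35,-3.65,0],[0,0,0,-1.465,-0.35,-3.65,0],[0,0,0,-1.465,-0.35,-3.65,0],[0,0,0,-1.465,-0.35,-3.65,0],[0,0,0,-1.465,-0.35,-3.65,0],[0,0,0,-1.465,-0.35,-3.65,0]]' && python3 -m crank '[[0,0,0,-1.465,-0.35,-3.65,0],[0,0,0,-1.465,-0.35,-3.65,0],[0,0,0,-1.465,-0.35,-3.65,0],[0,0,0,-1.465,-0.35,-3.65,0],[0,0,0,-1.465,-0.35,-3.65,0],[0,0,0,-1.465,-0.35,-3.65,0],[0,0,0,-1.465,-0.35,-3.65,0],[0,0,0,-1.465,-0.35,-3.65,0],[0,0,0,0,0,0,0]]'
python3 - <<'E'
from h import *; from bench import r
import pickle
o=r.observe();c=r.calibration("wrist");im=r.get_image("wrist")
pickle.dump((o,c),open("w1.pkl","wb"))
print(o["t"],o["position"],o["joints"].round(3));cv2.imwrite("pics/wrist1.png",cv2.convertScaleAbs(im[:,:,::-1],alpha=1.3))
E
```

```text
t: 1.15
position: [0.3741, -0.3377, 0.2732]
orientation: [-0.011, 0.011, 0.707, -0.707]
wrist_force: [0.7, -0.4, 0.7]
width: 0.0853
t: 1.9
position: [0.5022, -0.0456, 0.302]
orientation: [-0.008, 0.01, 0.708, -0.706]
wrist_force: [-0.1, -0.4, 0.3]
width: 0.0857
1.9 [ 0.50221255 -0.04555517  0.30197093] [-0.142 -0.096  1.888  0.004  1.347  1.453]
```

View pics/wrist1.png

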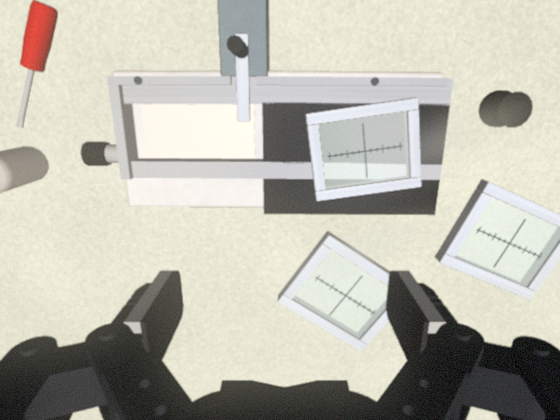

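The wrist picture shows the whole stage. The knob top is near (237,46), the plate at (364,150), and the end stop at x≈120. I'll zoom in for corner readings.

```bash
python3 - <<'E'
import cv2
a=cv2.imread("pics/wrist1.png")
for n,x,y in (("a",80,20),("b",250,50)):
    cv2.imwrite(f"pics/w1{n}.png",cv2.resize(a[y:y+180,x:x+220],None,fx=3.6,fy=3.3,interpolation=cv2.INTER_CUBIC) if 0 else cv2.resize(a[y:y+180,x:x+240],None,fx=3.3,fy=3.3,interpolation=cv2.INTER_CUBIC))
E
```

```text
(no output)
```

View pics/w1a.png

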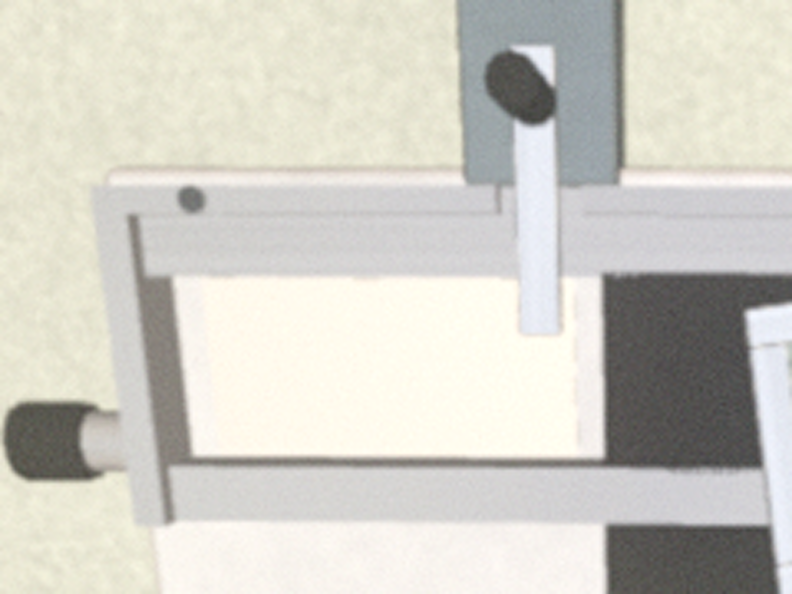

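View pics/w1b.png

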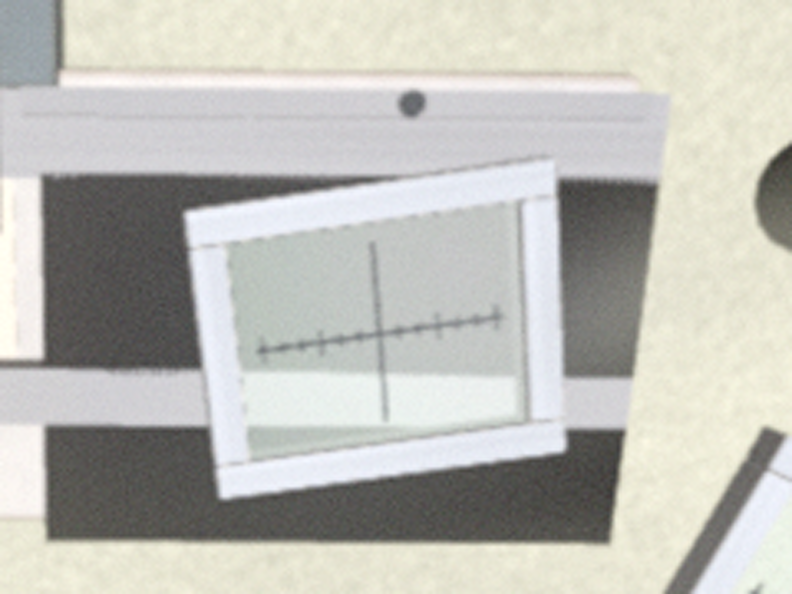

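```bash
python3 - <<'E'
from h import *; import pickle
o,c=pickle.load(open("w1.pkl","rb"))
La=np.array([[37,-10,60],[-22,-10,60],[-40,-10,60],[63,140,68]])/1e3
Xa=unz([(603,272),(604,467),(606,523),(94,186)],3.3,80,20)
Lb=np.array([[-80,-10,60],[-80,-200,60],[37,-200,60],[-40,-200,60],[-22,-200,60],[37,-10,60],[-22,-10,60],[-40,-10,60]])/1e3
Xb=unz([(47,540),(611,543),(657,182),(626,428),(631,377),(42,175),(43,366),(45,424)],3.3,250,50)
S,e=fit([(c,La,Xa),(c,Lb,Xb)],[.536,-.013,-.03]);print(S.round(4),e.round(1).tolist())
Lp=np.array([(a,b,74) for a,b in [(45,55),(45,-55),(-45,-55),(-45,55)]])/1e3
Xp=unz([(185,212),(553,158),(567,450),(221,498)],3.3,250,50)
q,e=fit([(c,Lp,Xp)],[.52,-.12,.12]);d=rot(S[2]).T@np.array([q[0]-S[0],q[1]-S[1],0]);print("plate",q.round(4),(d*1e3).round(1),q[2]-S[2],e.round(1).tolist())
for k in (80,84,88):
  P=np.array([[k-65,14,71.5],[k-65,2,71.5],[k,8,116.5]])/1e3
  print(k,((proj(c,P@rot(S[2]).T+[S[0],S[1],0])-[80,20]+.5)*3.3-.5).round(0).tolist())
E
```

```text
[ 0.5355 -0.0129 -0.0315] [[-0.2, 1.1], [0.1, 0.1], [-0.3, -0.2], [-1.2, -1.0], [-0.5, 0.0], [0.0, 0.3], [1.3, 0.2], [0.4, -0.1], [1.2, -1.2], [-0.2, 0.5], [0.1, 0.7], [-0.3, -0.2]]
plate [ 0.5235 -0.1268  0.1231] [  -8.4 -114.2    0. ] 0.15455556694954498 [[-0.4, -0.1], [0.9, -0.7], [-0.1, 0.3], [-0.2, 0.6]]
80 [[521.0, 352.0], [561.0, 352.0], [514.0, 101.0]]
84 [[521.0, 338.0], [561.0, 339.0], [513.0, 83.0]]
88 [[520.0, 325.0], [560.0, 325.0], [513.0, 66.0]]
```

```bash
cat >> h.py <<'E'
S=np.array([.5357,-.013,-.0313])
def W(x,y,z): return rot(S[2])@np.array([x,y,z])/1e3+[S[0],S[1],0]
def St(p): return rot(S[2]).T@(np.array(p)-[S[0],S[1],0])*1e3
RX=Rdown(S[2]-np.pi/2)   # jaws along stage -y, tool x=-stage x
RY=Rdown(S[2])           # jaws along stage x, tool x = -? 
E
python3 - <<'E'
from h import *; from bench import r
o=r.observe();print(RX.round(3),RY.round(3));go(o,W(85,8,140),RX);go(o,W(85,8,98),RX)
E
```

```text
[[-1.     0.    -0.031]
 [ 0.031  0.    -1.   ]
 [ 0.    -1.     0.   ]] [[-0.031  0.     1.   ]
 [-1.     0.    -0.031]
 [-0.    -1.     0.   ]]
shift cm in tool now: [-11.868  16.156  -4.346]
turn rotvec tool: [ 0.0007  0.0062 -0.0006] then shift: [-11.85   16.146  -4.43 ]
shift cm in tool now: [-11.866  20.356  -4.343]
turn rotvec tool: [ 0.0007  0.0062 -0.0006] then shift: [-11.85   20.346  -4.43 ]
```

```bash
python3 -m crank '[[0,0.006,0,0,0,0,0],[0,0,0,-1.975,2.69,-0.738,0],[0,0,0,-1.975,2.69,-0.738,0],[0,0,0,-1.975,2.69,-0.738,0],[0,0,0,-1.975,2.69,-0.738,0],[0,0,0,-1.975,2.69,-0.738,0],[0,0,0,-1.975,2.69,-0.738,0],[0,0,0,0,0,0,0],[0,0,0,0,0,0,0]]' 
python3 - <<'E'
from h import *; from bench import r
o=r.observe();go(o,W(85,8,98),RX)
cv2.imwrite("pics/wrist2.png",cv2.convertScaleAbs(r.get_image("wrist")[:,:,::-1],alpha=1.3))
E
```

```text
t: 2.7
position: [0.6182, -0.0132, 0.1366]
orientation: [0.016, -0.011, -0.707, 0.707]
wrist_force: [-0.3, -0.0, 0.6]
width: 0.0852
shift cm in tool now: [-0.281  3.857 -0.562]
turn rotvec tool: [-0.0003 -0.0075  0.0069] then shift: [-0.258  3.859 -0.559]
```

View pics/wrist2.png

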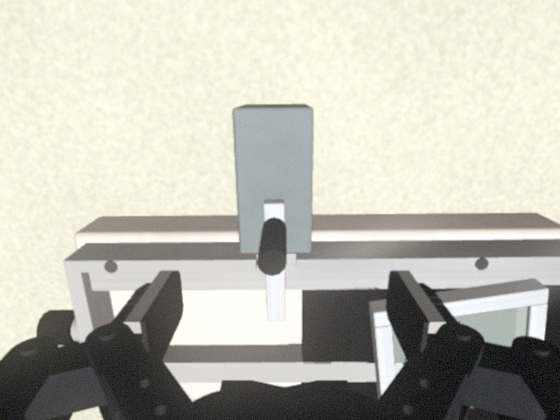

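The knob (272,245) lies between the open fingers, a few mm off centre. Next I'll correct that, descend and grip.

```bash
python3 -m crank '[[0,-0.0075,0.007,-0.13,1.0,-0.28,0],[0,0,0,-0.13,1.4,-0.28,0],[0,0,0,0,1.4,0,0],[0,0,0,0,0,0,0],[0,0,0,0,0,0,0]]'; python3 - <<'E'
from h import *; from bench import r
o=r.observe();go(o,W(85,8,98),RX)
E
python3 -m crank '[[0,0,0,0,0,0,255],[0,0,0,0,0,0,255],[0,0,0,0,0,0,255],[0,0,0,0,0,0,255],[0,0,0,0,0,0,255],[0,0,0,0,0,0,255],[0,0,0,0,0,0,255],[0,0,0,0,0,0,255],[0,0,0,0,0,0,255],[0,0,0,0,0,0,255]]' 30
python3 - <<'E'
from h import *; from bench import r
o=r.observe();go(o,W(85,8,98),RX);print(o["width"],o["wrist_force"])
cv2.imwrite("pics/wrist3.png",cv2.convertScaleAbs(r.get_image("wrist")[:,:,::-1],alpha=1.3))
E
```

```text
t: 3.17
position: [0.6217, -0.0064, 0.101]
orientation: [0.009, -0.012, -0.707, 0.707]
wrist_force: [-0.5, -0.1, 0.7]
width: 0.0855
shift cm in tool now: [0.081 0.296 0.131]
turn rotvec tool: [-0.0001  0.0014 -0.0045] then shift: [0.08  0.297 0.131]
t: 4.0
position: [0.6235, -0.0072, 0.1024]
orientation: [0.008, -0.013, -0.706, 0.708]
wrist_force: [-0.5, -4.9, 2.1]
width: 0.0128
shift cm in tool now: [0.259 0.44  0.057]
turn rotvec tool: [-0.0016  0.0019 -0.0077] then shift: [0.255 0.442 0.058]
0.012781640185721843 [-0.46059424 -4.94271694  2.05849564]
```

View pics/wrist3.png

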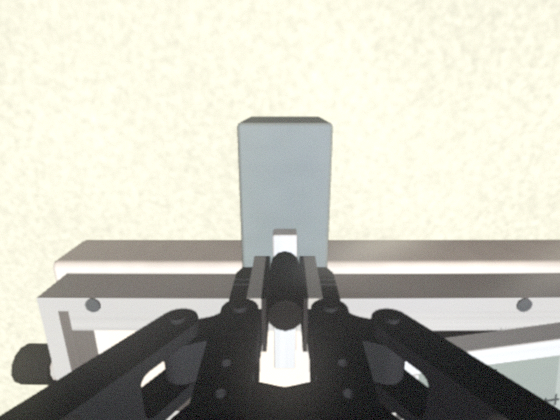

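The fingers hold the knob at a width of 13 mm. Drawing it back now.

```bash
python3 -m crank '[[0,0,0,-0.6,0,0,255],[0,0,0,-0.8,0,0,255],[0,0,0,-0.8,0,0,255],[0,0,0,-0.8,0,0,255],[0,0,0,-0.8,0,0,255],[0,0,0,-0.8,0,0,255],[0,0,0,0,0,0,255],[0,0,0,0,0,0,255],[0,0,0,0,0,0,255]]'
python3 - <<'E'
from h import *; from bench import r
o=r.observe();print(St(o["position"]),o["width"],o["wrist_force"])
cv2.imwrite("pics/wrist4.png",cv2.convertScaleAbs(r.get_image("wrist")[:,:,::-1],alpha=1.3))
E
```

```text
t: 4.8
position: [0.67, -0.0086, 0.1024]
orientation: [0.007, -0.013, -0.706, 0.708]
wrist_force: [0.9, -6.1, 0.8]
width: 0.0131
[134.07690523   8.63104411 102.42472043] 0.01313877626011809 [ 0.94477585 -6.05373194  0.79696593]
```

View pics/wrist4.png

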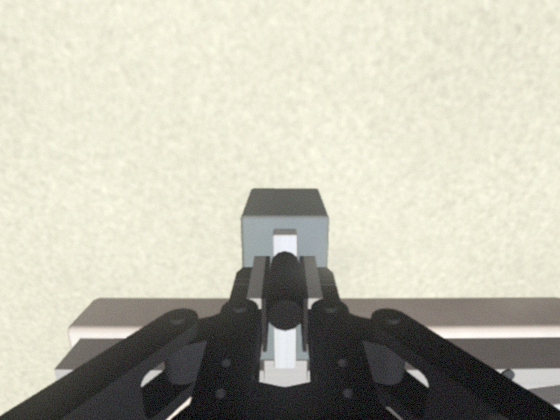

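The retainer is at about 0.05 and clear of the path. Next: release, lift, and move to the robot side of the plate.

```bash
python3 -m crank '[[0,0,0,0,0,0,150],[0,0,0,0,0,0,105],[0,0,0,0,0,0,105],[0,0,0,0,0,0,105],[0,0,0,0,-1,0,105],[0,0,0,0,-2,0,105],[0,0,0,0,-2.5,0,105],[0,0,0,0,-2.5,0,105],[0,0,0,0,0,0,105]]'
python3 - <<'E'
from h import *; from bench import r
o=r.observe();print(St(o["position"]),o["width"],o["wrist_force"]);go(o,W(-92,-114,130),RX)
cv2.imwrite("pics/top5.png",cv2.resize(cv2.convertScaleAbs(r.get_image("top")[130:250,230:400,::-1],alpha=1.5),None,fx=4.7,fy=4.7))
E
```

```text
t: 5.6
position: [0.6724, -0.0073, 0.1899]
orientation: [0.004, -0.017, -0.707, 0.707]
wrist_force: [1.7, -0.1, 1.5]
width: 0.0501
[136.48190978   9.98732115 189.85049481] 0.05006987551359842 [ 1.70261091 -0.13376869  1.49230944]
shift cm in tool now: [22.978  5.571 12.352]
turn rotvec tool: [ 0.      0.002  -0.0181] then shift: [22.848  5.985 12.399]
```

View pics/top5.png

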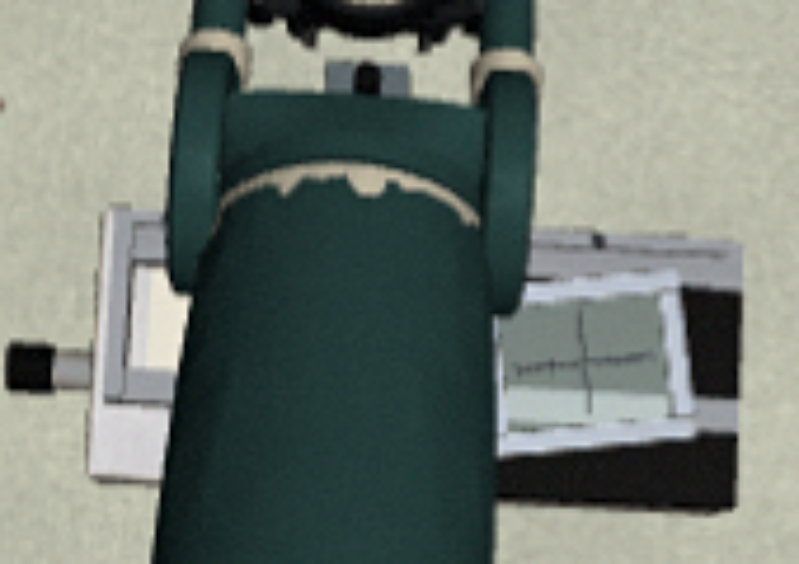

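The top view shows the knob at (367,75), about 50 mm back from the fully-in position, and the plate has not moved.

```bash
python3 -m crank '[[0,0.002,-0.018,0,0,0,105],[0,0,0,3.264,0,1.771,105],[0,0,0,3.264,0,1.771,105],[0,0,0,3.264,0,1.771,105],[0,0,0,3.264,0,1.771,105],[0,0,0,3.264,0,1.771,105],[0,0,0,3.264,0,1.771,105],[0,0,0,3.264,0,1.771,105],[0,0,0,0,1.5,0,105],[0,0,0,0,3,0,105],[0,0,0,0,2,0,105],[0,0,0,0,0,0,105]]'
python3 - <<'E'
from h import *; from bench import r
o=r.observe();print(St(o["position"]),o["width"],o["wrist_force"]);go(o,W(-92,-114,90),RX)
cv2.imwrite("pics/wrist6.png",cv2.convertScaleAbs(r.get_image("wrist")[:,:,::-1],alpha=1.3))
E
```

```text
t: 6.65
position: [0.4305, -0.1226, 0.1143]
orientation: [-0.019, 0.004, 0.708, -0.706]
wrist_force: [-1.2, 0.3, -1.3]
width: 0.0501
[-101.70027919 -112.85977913  114.30351168] 0.05013419062180113 [-1.23819231  0.31347977 -1.26809703]
shift cm in tool now: [-1.024  2.408  0.122]
turn rotvec tool: [ 0.0035 -0.001   0.0222] then shift: [-0.97   2.43   0.114]
```

View pics/wrist6.png

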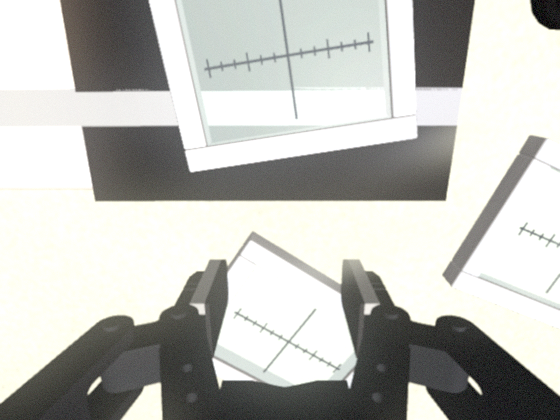

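```bash
python3 -m crank '[[0,0,0.022,-0.5,0.6,0.1,105],[0,0,0,-0.7,0.9,0,105],[0,0,0,-0.2,0.9,0,105],[0,0,0,0,0,0,105],[0,0,0,0,0,0,105]]'
python3 - <<'E'
from h import *; from bench import r
o=r.observe();print(St(o["position"]),o["width"],o["wrist_force"]);go(o,W(-84,-114,76),RX)
E
```

```text
t: 7.12
position: [0.4495, -0.1253, 0.0956]
orientation: [-0.008, 0.014, 0.707, -0.707]
wrist_force: [0.4, 0.5, -0.4]
width: 0.0499
[ -82.65818621 -114.93766602   95.63840371] 0.049903502625565144 [ 0.44960652  0.46031541 -0.35760809]
shift cm in tool now: [ 0.153  1.963 -0.093]
turn rotvec tool: [ 0.0004  0.0003 -0.0094] then shift: [ 0.134  1.964 -0.094]
```

```bash
python3 -m crank '[[0,0,-0.009,0,0.6,0,105],[0,0,0,0,0.6,0,105],[0,0,0,0,0,0,105],[0,0,0,0,0,0,105]]'; python3 -m crank '[[0,0,0,0,0.2,0,105],[0,0,0,0,0,0,105]]'; python3 -m crank '[[0,0,0,0,0.2,0,105],[0,0,0,0,0,0,105]]'
python3 - <<'E'
from h import *; from bench import r
o=r.observe();print(St(o["position"]),o["width"],o["wrist_force"]);go(o,W(-84,-114,76),RX)
E
```

```text
t: 7.45
position: [0.4493, -0.1253, 0.0833]
orientation: [-0.011, 0.011, 0.707, -0.707]
wrist_force: [1.1, 0.4, 0.0]
width: 0.0502
t: 7.62
position: [0.4497, -0.1255, 0.0817]
orientation: [0.01, -0.012, -0.707, 0.707]
wrist_force: [0.1, 0.2, -0.3]
width: 0.0503
t: 7.78
position: [0.4496, -0.1255, 0.0796]
orientation: [0.01, -0.012, -0.707, 0.707]
wrist_force: [-0.0, -1.2, -0.0]
width: 0.0504
[ -82.49208337 -115.16003158   79.60431133] 0.050380240717120585 [-0.02646556 -1.15736295 -0.02097113]
shift cm in tool now: [ 0.151  0.36  -0.116]
turn rotvec tool: [ 0.     -0.0002 -0.0018] then shift: [ 0.151  0.36  -0.116]
```

```bash
python3 -m crank '[[0,0,0,0,0.2,0,105],[0,0,0,0,0,0,105]]'; python3 -m crank '[[0,0,0,0,0.15,0,105],[0,0,0,0,0,0,105]]'
python3 - <<'E'
from h import *; from bench import r
o=r.observe();print(St(o["position"]),o["width"],o["wrist_force"])
cv2.imwrite("pics/wrist7.png",cv2.convertScaleAbs(r.get_image("wrist")[:,:,::-1],alpha=1.0))
cv2.imwrite("pics/scene7.png",cv2.resize(cv2.convertScaleAbs(r.get_image("scene")[195:325,165:350,::-1],alpha=1.7),None,fx=4.3,fy=4.3,interpolation=cv2.INTER_CUBIC))
E
```

```text
t: 7.95
position: [0.4496, -0.1255, 0.0775]
orientation: [-0.011, 0.012, 0.707, -0.707]
wrist_force: [-1.4, 0.2, 0.7]
width: 0.0501
t: 8.12
position: [0.4496, -0.1255, 0.076]
orientation: [-0.011, 0.012, 0.707, -0.707]
wrist_force: [0.4, 0.4, 0.6]
width: 0.0502
[ -82.53170968 -115.13946517   76.03071383] 0.05019922125429085 [0.38101162 0.42050459 0.61141287]
```

View pics/wrist7.png

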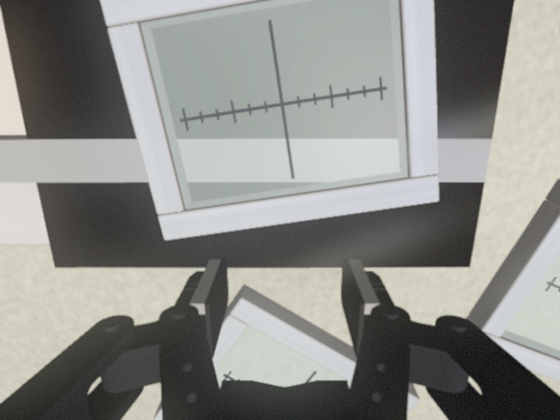

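View pics/scene7.png

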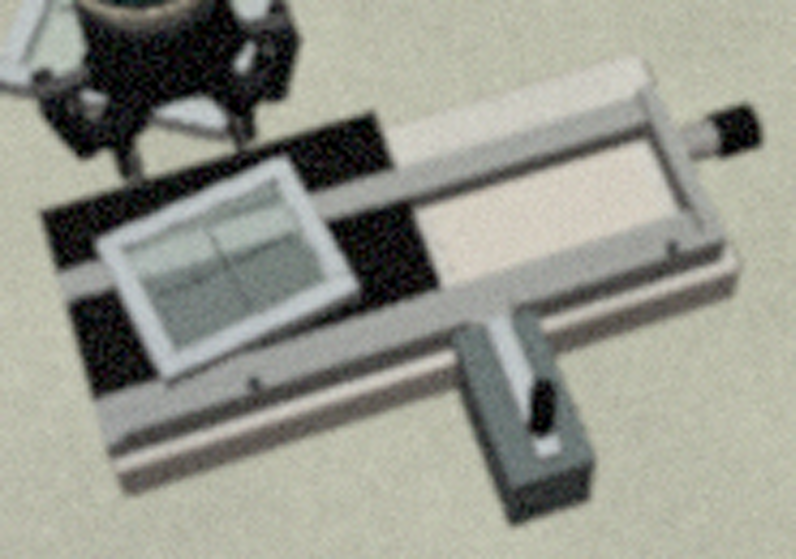

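```bash
python3 - <<'E'
from h import *; from bench import r
c=r.calibration("scene")
for z in (60,65,70,75):
  for x in (-71.5,-78):
    print(z,x,[((proj(c,W(x,-115+dy,z)[None])-[165,195]+.5)*4.3-.5).round(0).tolist() for dy in (-36,-25,25,36)])
cw=r.calibration("wrist")
for z in (60,65,70,75):
    print(z,[(proj(cw,W(-71.5,-115+dy,z)[None])).round(0).tolist() for dy in (-25,25)])
E
```

```text
60 -71.5 [[[127.0, 198.0]], [[147.0, 192.0]], [[236.0, 165.0]], [[255.0, 159.0]]]
60 -78 [[[124.0, 188.0]], [[143.0, 182.0]], [[232.0, 156.0]], [[252.0, 150.0]]]
65 -71.5 [[[125.0, 194.0]], [[145.0, 188.0]], [[235.0, 161.0]], [[254.0, 155.0]]]
65 -78 [[[122.0, 184.0]], [[142.0, 178.0]], [[231.0, 151.0]], [[251.0, 145.0]]]
70 -71.5 [[[124.0, 189.0]], [[144.0, 183.0]], [[234.0, 156.0]], [[253.0, 150.0]]]
70 -78 [[[121.0, 179.0]], [[141.0, 173.0]], [[230.0, 146.0]], [[250.0, 140.0]]]
75 -71.5 [[[123.0, 185.0]], [[143.0, 179.0]], [[233.0, 151.0]], [[253.0, 145.0]]]
75 -78 [[[120.0, 175.0]], [[140.0, 169.0]], [[230.0, 142.0]], [[249.0, 136.0]]]
60 [[[340.0, 250.0]], [[228.0, 250.0]]]
65 [[[342.0, 255.0]], [[227.0, 255.0]]]
70 [[[344.0, 260.0]], [[225.0, 260.0]]]
75 [[[346.0, 265.0]], [[223.0, 265.0]]]
```

The wrist view puts the front tip corners near (226,261) and (343,261). That gives a tip height of about z 70, so I'll lower another 5–6 mm.

```bash
python3 -m crank '[[0,0,0,0,0.2,0,105],[0,0,0,0,0,0,105]]'|grep -E 'pos|force'; python3 -m crank '[[0,0,0,0,0.2,0,105],[0,0,0,0,0,0,105]]'|grep -E 'pos|force'; python3 -m crank '[[0,0,0,0,0.15,0,105],[0,0,0,0,0,0,105]]'|grep -E 'pos|force'
python3 - <<'E'
from h import *; from bench import r
o=r.observe();print(St(o["position"]),o["width"],o["wrist_force"])
im=r.get_image("wrist");cv2.imwrite("pics/wrist8.png",cv2.resize(cv2.convertScaleAbs(im[180:330,180:400,::-1],alpha=1.0),None,fx=3.5,fy=3.5))
cw=r.calibration("wrist")
for z in (60,65,70):
    print(z,[((proj(cw,W(-71.5,-115+dy,z)[None])-[180,180])*3.5).round(0).tolist() for dy in (-25,25)])
E
```

```text
position: [0.4496, -0.1255, 0.074]
wrist_force: [-0.3, -0.0, -0.4]
position: [0.4495, -0.1255, 0.0719]
wrist_force: [0.3, 0.9, -0.5]
position: [0.4499, -0.1256, 0.0709]
wrist_force: [-0.7, 0.8, 1.7]
[ -82.22720545 -115.21247219   70.9446257 ] 0.05040416611175226 [-0.72408091  0.82255482  1.69875486]
60 [[[567.0, 264.0]], [[163.0, 264.0]]]
65 [[[573.0, 282.0]], [[156.0, 282.0]]]
70 [[[580.0, 301.0]], [[149.0, 301.0]]]
```

View pics/wrist8.png

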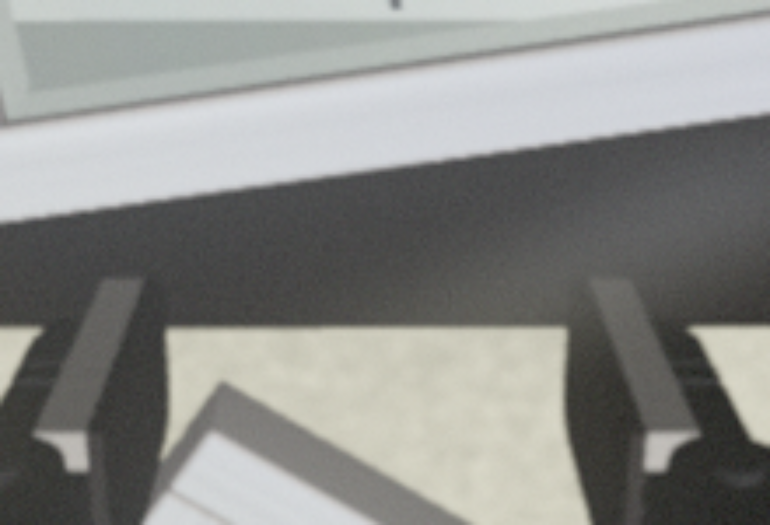

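Tips are at about z 64.5. Now I'll push the plate's near edge toward the fence with both fingers, which squares it as it goes.

```bash
python3 -m crank '[[0,0,0,-0.4,0,0,105],[0,0,0,-0.4,0,0,105],[0,0,0,-0.2,0,0,105],[0,0,0,-0.15,0,0,105],[0,0,0,-0.15,0,0,105]]'|grep -E 'pos|force'; for i in 1 2 ; do python3 -m crank '[[0,0,0,-0.12,0,0,105],[0,0,0,-0.12,0,0,105],[0,0,0,-0.12,0,0,105]]'|grep -E 'pos|force';done
python3 - <<'E'
from h import *; from bench import r
o=r.observe();print(St(o["position"]),o["width"],o["wrist_force"])
im=r.get_image("wrist");cv2.imwrite("pics/wrist9.png",im[:,:,::-1])
E
```

```text
position: [0.4617, -0.1259, 0.0709]
wrist_force: [-8.1, -0.3, 8.4]
position: [0.464, -0.1259, 0.0709]
wrist_force: [-9.1, -0.7, 11.0]
position: [0.4679, -0.1259, 0.0709]
wrist_force: [-8.7, 0.6, 10.8]
[ -64.21228966 -115.00927543   70.9084045 ] 0.050259642606514866 [-8.7286057   0.63921395 10.81394785]
```

View pics/wrist9.png

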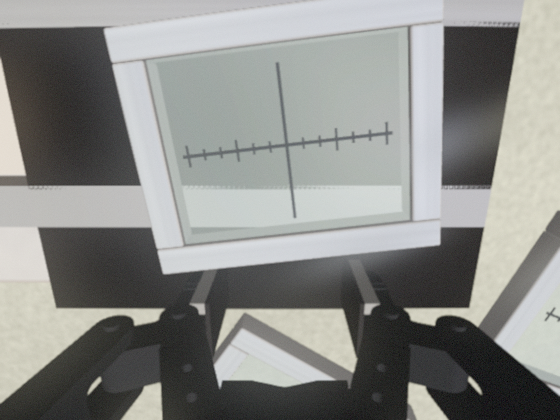

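The +11 N vertical force means the tips are dragging on the deck, so I'll lift slightly.

```bash
python3 -m crank '[[0,0,0,0.05,-0.25,0,105],[0,0,0,0,0,0,105],[0,0,0,0,0,0,105]]'|grep -E 'pos|force';  python3 -m crank '[[0,0,0,0,-0.1,0,105],[0,0,0,0,0,0,105]]'|grep -E 'pos|force'
```

```text
position: [0.4696, -0.1261, 0.0732]
wrist_force: [-1.0, -0.2, 1.9]
position: [0.4697, -0.1262, 0.0743]
wrist_force: [-0.7, 0.0, -0.1]
```

```bash
for i in 1 2 ; do python3 -m crank '[[0,0,0,-0.12,0,0,105],[0,0,0,-0.12,0,0,105],[0,0,0,-0.12,0,0,105]]'|grep -E 'pos|force';done
python3 - <<'E'
from h import *; from bench import r
o=r.observe();print(St(o["position"]),o["width"],o["wrist_force"])
im=r.get_image("wrist");cv2.imwrite("pics/wrist10.png",im[:,:,::-1])
E
```

```text
position: [0.4731, -0.1262, 0.0742]
wrist_force: [-0.7, 0.4, 1.2]
position: [0.4768, -0.1264, 0.0743]
wrist_force: [-1.3, 0.0, 0.4]
[ -55.29364193 -115.15926844   74.26242664] 0.050194263222048514 [-1.31912502  0.00633908  0.36540884]
```

View pics/wrist10.png

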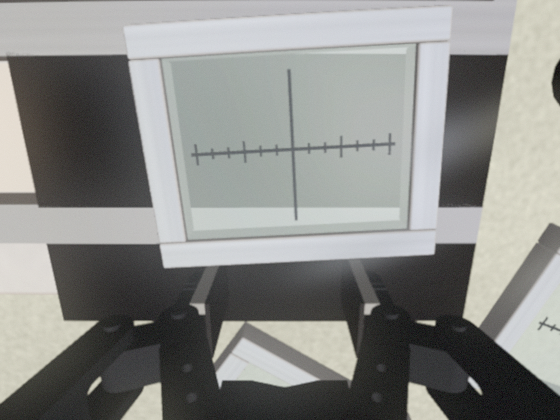

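The plate is turning square: its near edge runs from (163,267) to (434,254).

```bash
for i in 1 2 3 ; do python3 -m crank '[[0,0,0,-0.1,0,0,105],[0,0,0,-0.1,0,0,105]]'|grep -E 'pos|force';done
python3 - <<'E'
from h import *; from bench import r
o=r.observe();print(St(o["position"]),o["width"],o["wrist_force"])
im=r.get_image("wrist");cv2.imwrite("pics/wrist11.png",im[:,:,::-1])
E
```

```text
position: [0.4787, -0.1264, 0.0743]
wrist_force: [-0.3, 0.5, 0.6]
position: [0.4808, -0.1265, 0.0743]
wrist_force: [-0.8, -0.3, 0.4]
position: [0.4828, -0.1266, 0.0743]
wrist_force: [-0.5, 1.5, -0.2]
[ -49.32560891 -115.21010442   74.33668633] 0.05029084355284208 [-0.54080389  1.45262903 -0.2486503 ]
```

View pics/wrist11.png

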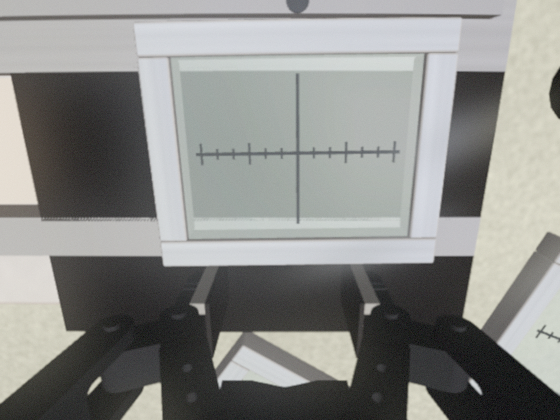

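The plate is square. Its far edge at row 22 is close to the fence line at row 17. I'll finish in 0.5 mm steps while watching the force.

```bash
for i in 1 2 3 4 5 6; do python3 -m crank '[[0,0,0,-0.05,0,0,105],[0,0,0,0,0,0,105]]'|grep -E 'pos|force'|tr '\n' ' ';done
```

```text
position: [0.4833, -0.1266, 0.0744] wrist_force: [-0.5, 0.2, 0.5] position: [0.4837, -0.1266, 0.0744] wrist_force: [-0.6, 0.1, 0.1] position: [0.4842, -0.1266, 0.0743] wrist_force: [-1.2, 0.6, -0.0] position: [0.4848, -0.1267, 0.0744] wrist_force: [-0.3, 0.6, 0.9] position: [0.4853, -0.1267, 0.0744] wrist_force: [-0.9, -0.1, 0.1] position: [0.4858, -0.1267, 0.0744] wrist_force: [-1.7, 0.2, 0.3]
```

```bash
for i in 1 2 3 ; do python3 -m crank '[[0,0,0,-0.05,0,0,105],[0,0,0,0,0,0,105]]'|grep -E 'pos|force'|tr '\n' ' ';done
python3 - <<'E'
from h import *; from bench import r
o=r.observe();print(St(o["position"]),o["width"],o["wrist_force"])
im=r.get_image("wrist");cv2.imwrite("pics/wrist12.png",im[:,:,::-1])
E
```

```text
position: [0.4859, -0.1267, 0.0743] wrist_force: [-2.3, -0.1, 2.4] position: [0.486, -0.1267, 0.0743] wrist_force: [-5.8, -0.4, 4.0] position: [0.486, -0.1267, 0.0742] wrist_force: [-6.2, -0.2, 5.1] [ -46.1521154  -115.20002771   74.19478478] 0.05037919549201956 [-6.20226346 -0.22585807  5.0812251 ]
```

View pics/wrist12.png

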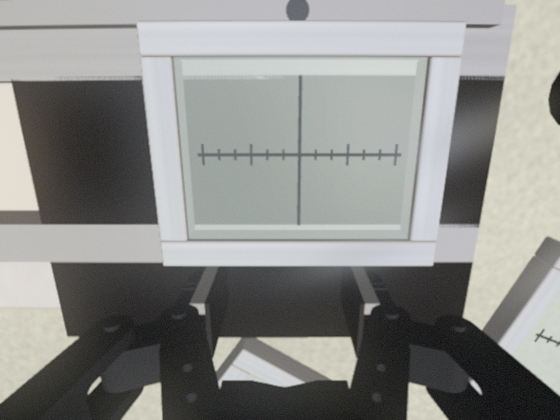

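Contact with the fence at about 6 N, with the TCP at stage x −46.15 as predicted. Next: back off, lift, turn 90° and go behind the plate.

```bash
python3 -m crank '[[0,0,0,0.2,0,0,105],[0,0,0,0.5,0,0,105],[0,0,0,1,0,0,105],[0,0,0,0,-1.5,0,105],[0,0,0,0,-3,0,105],[0,0,0,0,-2,0,105]]'|grep -E 'pos|force'
python3 -m crank '[[0,-0.1208,0,0,0,0,105],[0,-0.1208,0,0,0,0,105],[0,-0.1208,0,0,0,0,105],[0,-0.1208,0,0,0,0,105],[0,-0.1208,0,0,0,0,105],[0,-0.1208,0,0,0,0,105],[0,-0.1208,0,0,0,0,105],[0,-0.1208,0,0,0,0,105],[0,-0.1208,0,0,0,0,105],[0,-0.1208,0,0,0,0,105],[0,-0.1208,0,0,0,0,105],[0,-0.1208,0,0,0,0,105]]'
python3 - <<'E'
from h import *; from bench import r
o=r.observe();print(St(o["position"]),o["joints"].round(2));go(o,W(9,-200,100),RY)
E
```

```text
position: [0.4695, -0.1261, 0.1403]
wrist_force: [0.8, 0.2, 0.6]
t: 14.3
position: [0.4696, -0.1261, 0.1392]
orientation: [-0.463, 0.461, -0.535, 0.536]
wrist_force: [0.9, -0.1, 0.5]
width: 0.05
[ -62.50753128 -115.09530831  139.23467545] [-0.31 -0.    2.11  0.    1.03 -0.17]
shift cm in tool now: [7.611 3.942 8.071]
turn rotvec tool: [-0.0027 -0.1155 -0.0002] then shift: [8.49  3.923 7.151]
```

```bash
python3 -m crank '[[0,-0.1155,0,0,0,0,105],[0,0,0,2.83,0,2.38,105],[0,0,0,2.83,0,2.38,105],[0,0,0,2.83,0,2.38,105],[0,0,0,0,0,0,105],[0,0,0,0,1.5,0,105],[0,0,0,0,1.8,0,105],[0,0,0,0,0,0,105],[0,0,0,0,0,0,105]]'|grep -E 'pos|force'
python3 - <<'E'
from h import *; from bench import r
o=r.observe();print(St(o["position"]),o["joints"].round(2));go(o,W(9,-200,75),RY)
cv2.imwrite("pics/wrist13.png",r.get_image("wrist")[:,:,::-1])
E
```

```text
position: [0.5366, -0.2129, 0.1052]
wrist_force: [0.3, -0.3, 0.1]
[   7.16470062 -199.75958524  105.18888427] [-0.42  0.21  1.95  0.    0.99 -0.38]
shift cm in tool now: [0.027 3.019 0.187]
turn rotvec tool: [ 0.001  -0.006  -0.0014] then shift: [0.024 3.019 0.184]
```

View pics/wrist13.png

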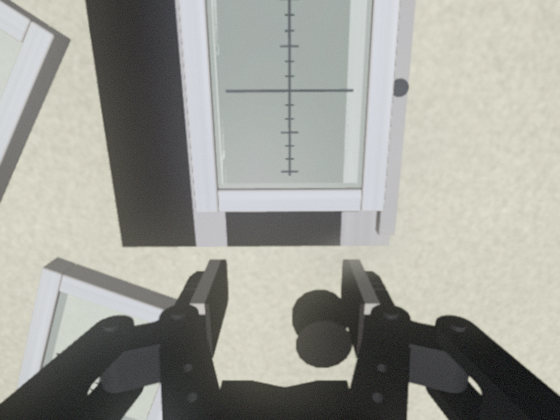

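The plate lies along the fence and its rear edge is at row 212. The fingers at columns 227 and 343 straddle its centre. Descending.

```bash
python3 -m crank '[[0,-0.006,0,0,1.0,0.18,105],[0,0,0,0,1.0,0,105],[0,0,0,0,0.5,0,105],[0,0,0,0,0.2,0,105],[0,0,0,0,0,0,105],[0,0,0,0,0,0,105]]'|grep -E 'pos|force'
python3 - <<'E'
from h import *; from bench import r
o=r.observe();print(St(o["position"]),o["width"]);go(o,W(9,-181,74.5),RY)
E
```

```text
position: [0.5401, -0.2137, 0.0793]
wrist_force: [-0.4, -0.2, 0.2]
[  10.63589993 -200.43721582   79.26812623] 0.050485444033905376
shift cm in tool now: [-1.944  0.477 -0.164]
turn rotvec tool: [-0.0016  0.0002 -0.0001] then shift: [-1.944  0.477 -0.164]
```

```bash
python3 -m crank '[[0,0,0,0,0.3,-0.15,105],[0,0,0,0,0.15,0,105],[0,0,0,-0.6,0,0,105],[0,0,0,-0.6,0,0,105],[0,0,0,-0.4,0,0,105],[0,0,0,0,0,0,105]]'|grep -E 'pos|force'
for i in 1 2 3; do python3 -m crank '[[0,0,0,-0.1,0,0,105],[0,0,0,-0.1,0,0,105],[0,0,0,-0.1,0,0,105]]'|grep -E 'pos|force'|tr '\n' ' '; done
python3 - <<'E'
from h import *; from bench import r
o=r.observe();print(St(o["position"]),o["width"]);go(o,W(9,-20,74.5),RY)
cv2.imwrite("pics/wrist14.png",r.get_image("wrist")[:,:,::-1])
E
```

```text
position: [0.5392, -0.1967, 0.075]
wrist_force: [0.1, -0.2, 0.4]
position: [0.5394, -0.1949, 0.0751] wrist_force: [-0.1, -1.0, -0.0] position: [0.5395, -0.1919, 0.0751] wrist_force: [-0.0, -1.3, 0.3] position: [0.5396, -0.1888, 0.0751] wrist_force: [0.0, -1.8, 2.7] [   9.37459056 -175.58812705   75.11200475] 0.05019779109128723
shift cm in tool now: [-15.559   0.058  -0.037]
turn rotvec tool: [-0.0023  0.      0.0002] then shift: [-15.559   0.061  -0.037]
```

View pics/wrist14.png

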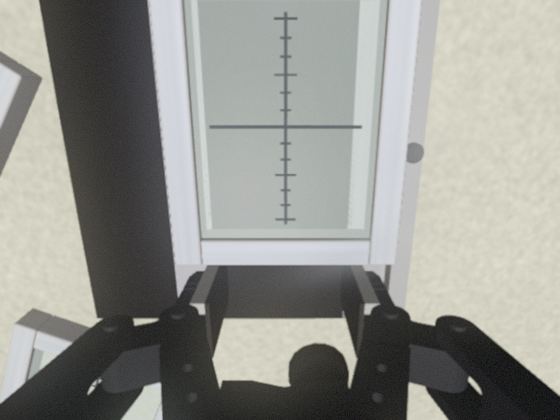

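```bash
for i in 1 2 3; do python3 -m crank '[[0,0,0,-0.2,0,0.001,105],[0,0,0,-0.25,0,0.002,105],[0,0,0,-0.25,0,0.002,105],[0,0,0,-0.25,0,0.002,105],[0,0,0,-0.25,0,0.002,105],[0,0,0,-0.25,0,0.002,105],[0,0,0,-0.25,0,0.002,105],[0,0,0,-0.2,0,0.001,105]]'|grep -E 'pos|force'|tr '\n' ' '; done
python3 - <<'E'
from h import *; from bench import r
o=r.observe();print(St(o["position"]),o["width"]);go(o,W(9,-20,74.5),RY)
cv2.imwrite("pics/wrist15.png",r.get_image("wrist")[:,:,::-1])
E
```

```text
position: [0.5402, -0.1694, 0.075] wrist_force: [-0.1, -2.0, 2.5] position: [0.5409, -0.1504, 0.0749] wrist_force: [0.5, -2.3, 2.0] position: [0.5415, -0.1315, 0.0749] wrist_force: [-1.8, -2.6, 1.9] [   9.47126171 -118.22508439   74.87272787] 0.05050001827137006
shift cm in tool now: [-9.823  0.037 -0.044]
turn rotvec tool: [-0.0016  0.0003  0.    ] then shift: [-9.823  0.037 -0.047]
```

View pics/wrist15.png

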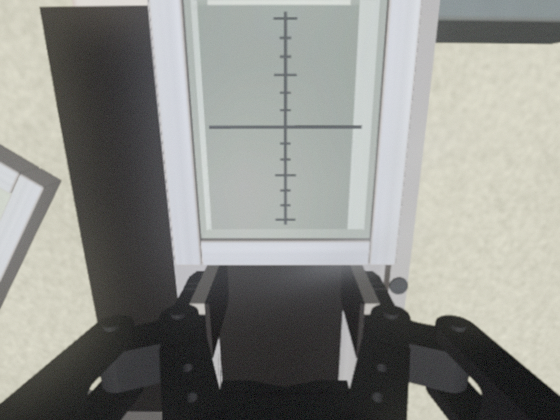

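The plate is still square and on the fence, with its rear edge level at row 265. Push force is about 2.5 N. Continuing.

```bash
for i in 1 2 3; do python3 -m crank '[[0,0,0,-0.2,0,0.001,105],[0,0,0,-0.25,0,0.002,105],[0,0,0,-0.25,0,0.002,105],[0,0,0,-0.25,0,0.002,105],[0,0,0,-0.25,0,0.002,105],[0,0,0,-0.25,0,0.002,105],[0,0,0,-0.25,0,0.002,105],[0,0,0,-0.2,0,0.001,105]]'|grep -E 'pos|force'|tr '\n' ' '; done
python3 - <<'E'
from h import *; from bench import r
o=r.observe();print(St(o["position"]),o["width"]);go(o,W(9,-20,74.5),RY)
cv2.imwrite("pics/wrist16.png",r.get_image("wrist")[:,:,::-1])
E
```

```text
position: [0.5421, -0.1125, 0.0748] wrist_force: [-1.6, -2.5, 0.5] position: [0.5431, -0.0933, 0.0749] wrist_force: [-0.7, -1.0, -0.4] position: [0.544, -0.0745, 0.075] wrist_force: [-0.9, -2.0, -0.5] [ 10.18817372 -61.16450546  74.99812134] 0.05019346633623553
shift cm in tool now: [-4.116  0.05  -0.118]
turn rotvec tool: [-0.0022  0.0001 -0.0001] then shift: [-4.116  0.05  -0.119]
```

View pics/wrist16.png

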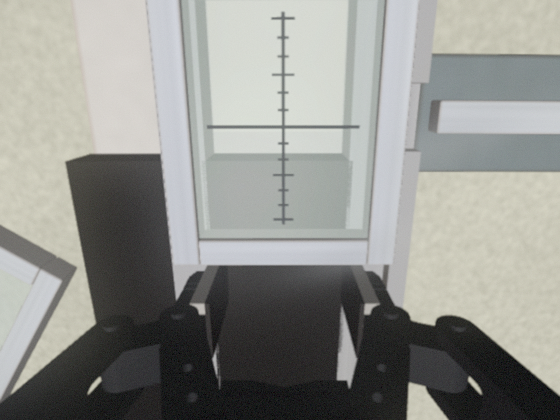

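The plate is over the rails, the retainer tip is clear at (433,117), and the plate is still square. Continuing.

```bash
for i in 1 2 3; do python3 -m crank '[[0,0,0,-0.2,0,0,105],[0,0,0,-0.25,0,0,105],[0,0,0,-0.25,0,0,105],[0,0,0,-0.25,0,0,105],[0,0,0,-0.25,0,0,105],[0,0,0,-0.25,0,0,105],[0,0,0,-0.25,0,0,105],[0,0,0,-0.2,0,0,105]]'|grep -E 'pos|force'|tr '\n' ' '; done
python3 - <<'E'
from h import *; from bench import r
o=r.observe();print(St(o["position"]),o["width"]);go(o,W(9,9,74.5),RY)
cv2.imwrite("pics/wrist17.png",r.get_image("wrist")[:,:,::-1])
E
```

```text
position: [0.5446, -0.0555, 0.0751] wrist_force: [0.6, -1.0, -0.5] position: [0.5452, -0.0366, 0.0751] wrist_force: [-0.8, -2.7, 0.9] position: [0.5457, -0.0176, 0.075] wrist_force: [0.7, -1.6, 1.3] [10.13890384 -4.25202348 75.03921187] 0.05025339346953887
shift cm in tool now: [-1.325  0.054 -0.114]
turn rotvec tool: [-0.0021  0.0002  0.0001] then shift: [-1.325  0.054 -0.114]
```

View pics/wrist17.png

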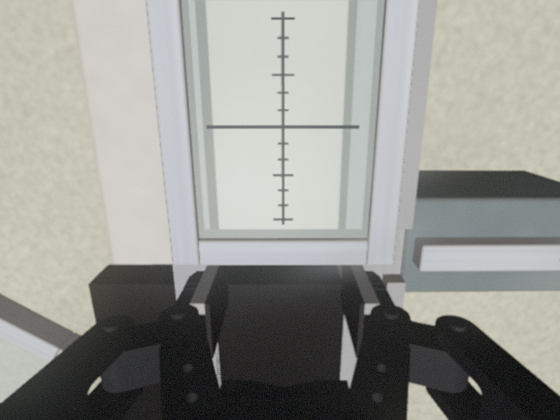

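```bash
for i in 1 2 3; do python3 -m crank '[[0,0,0,-0.1,0,0,105],[0,0,0,-0.1,0,0,105],[0,0,0,-0.1,0,0,105]]'|grep -E 'pos|force'|tr '\n' ' '; done
for i in 1 2 3 4; do python3 -m crank '[[0,0,0,-0.05,0,0,105],[0,0,0,0,0,0,105]]'|grep -E 'pos|force'|tr '\n' ' '; done
```

```text
position: [0.5457, -0.0148, 0.0749] wrist_force: [-1.0, -1.9, 1.4] position: [0.5458, -0.0118, 0.0749] wrist_force: [-0.6, -1.6, 1.7] position: [0.5459, -0.0087, 0.0749] wrist_force: [-0.2, -2.0, 1.3] position: [0.5459, -0.0081, 0.0749] wrist_force: [0.2, -0.6, 0.8] position: [0.5459, -0.0077, 0.0749] wrist_force: [-0.1, -1.4, 0.9] position: [0.5459, -0.0072, 0.0749] wrist_force: [0.8, -1.8, 0.6] position: [0.5459, -0.0068, 0.0749] wrist_force: [1.0, -1.3, 1.8]
```

```bash
for i in 1 2 3 4; do python3 -m crank '[[0,0,0,-0.05,0,0,105],[0,0,0,0,0,0,105]]'|grep -E 'pos|force'|tr '\n' ' '; done
```

```text
position: [0.5459, -0.0063, 0.0749] wrist_force: [0.7, -0.4, 1.6] position: [0.5459, -0.0058, 0.0749] wrist_force: [0.0, -1.4, 0.4] position: [0.546, -0.0052, 0.0749] wrist_force: [0.7, -1.8, -0.4] position: [0.546, -0.0047, 0.0749] wrist_force: [-0.2, -1.4, 0.6]
```

```bash
for i in 1 2 ; do python3 -m crank '[[0,0,0,-0.05,0,0,105],[0,0,0,0,0,0,105]]'|grep -E 'pos|force'|tr '\n' ' '; done
```

```text
position: [0.546, -0.0043, 0.0749] wrist_force: [-0.9, -2.1, 0.4] position: [0.5461, -0.0039, 0.0749] wrist_force: [0.2, -1.9, -0.2]
```

```bash
for i in 1 2 ; do python3 -m crank '[[0,0,0,-0.05,0,0,105],[0,0,0,0,0,0,105]]'|grep -E 'pos|force'|tr '\n' ' '; done
```

```text
position: [0.5461, -0.0039, 0.0749] wrist_force: [-0.3, -4.7, 0.4] position: [0.5461, -0.0039, 0.075] wrist_force: [0.4, -7.4, -0.9]
```

```bash
for i in 1 2 ; do python3 -m crank '[[0,0,0,-0.04,0,0,105],[0,0,0,0,0,0,105]]'|grep -E 'pos|force'|tr '\n' ' '; done; python3 - <<'E'
from h import *; from bench import r
o=r.observe();print(St(o["position"]),o["t"])
cv2.imwrite("pics/wrist18.png",r.get_image("wrist")[:,:,::-1])
E
```

```text
position: [0.5461, -0.0038, 0.0749] wrist_force: [0.5, -9.1, -0.1] position: [0.5461, -0.0038, 0.075] wrist_force: [-0.6, -9.8, -0.8] [10.15640296  9.48939662 74.97510354] 26.1333
```

View pics/wrist18.png

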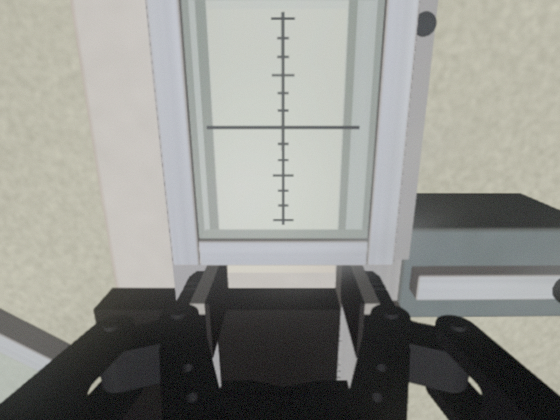

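The push met the end stop: the TCP stopped at stage y 9.5 against 9 predicted, and force climbed to about 9.8 N. Backing off and lifting for a check.

```bash
python3 -m crank '[[0,0,0,0.15,0,0,105],[0,0,0,0.5,0,0,105],[0,0,0,1.5,0,0,105],[0,0,0,0.5,-2,0,105],[0,0,0,0,-3.5,0,105],[0,0,0,0,-3.5,0,105],[0,0,0,0,-3.5,0,105],[0,0,0,0,-2,0,105],[0,0,0,0,0,0,105],[0,0,0,0,0,0,105]]'|grep -E 'pos|force'
python3 - <<'E'
from h import *; from bench import r
import pickle
o=r.observe();c=r.calibration("wrist");print(St(o["position"]),o["t"],o["joints"].round(2))
pickle.dump((o,c),open("w19.pkl","wb"))
cv2.imwrite("pics/wrist19.png",r.get_image("wrist")[:,:,::-1])
E
```

```text
position: [0.5461, -0.0282, 0.2219]
wrist_force: [-0.1, 0.3, -0.5]
[ 10.90961947 -14.86250663 221.90583084] 27.0167 [-0.1   0.03  1.91  0.    1.19 -0.07]
```

View pics/wrist19.png

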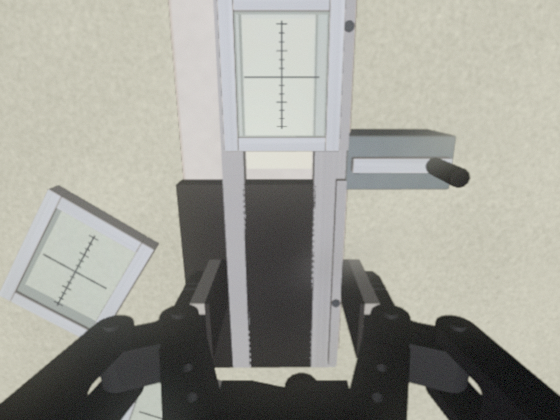

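```bash
python3 - <<'E'
from h import *; import pickle
o,c=pickle.load(open("w19.pkl","rb"))
for p in ((-35,20,74),(55,20,74),(-35,130,74),(55,130,74),(-80,-10,60),(-80,-200,60),(37,-200,60)): print(p,proj(c,W(*p)[None]).round(1))
im=cv2.imread("pics/wrist19.png")
cv2.imwrite("pics/w19z.png",cv2.resize(im[0:190,160:370],None,fx=3.1,fy=3.1,interpolation=cv2.INTER_CUBIC))
E
```

```text
(-35, 20, 74) [[224.5 151.8]]
(55, 20, 74) [[339.6 151.7]]
(-35, 130, 74) [[216.9  -6.7]]
(55, 130, 74) [[346.7  -6.4]]
(-80, -10, 60) [[175.6 184.8]]
(-80, -200, 60) [[193.4 367.6]]
(37, -200, 60) [[309.1 367.4]]
```

View pics/w19z.png

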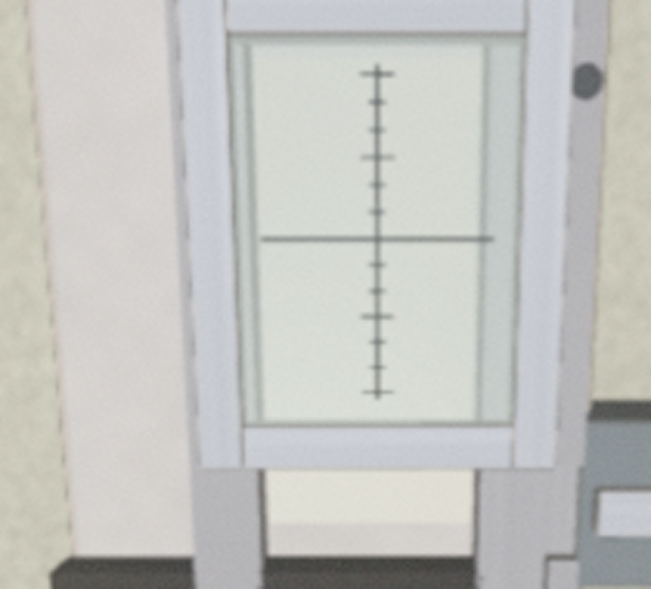

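The plate's rear corners at (225,151) and (339,151) match the predicted home corners within about 1 px (~1 mm). I'll locate the knob next.

```bash
python3 - <<'E'
from h import *; import pickle; from bench import r
o,c=pickle.load(open("w19.pkl","rb"))
for k in (128,131,134): print(k,proj(c,W(k,8,116.5)[None]).round(1),proj(c,W(k-65,8,71.5)[None]).round(1),proj(c,W(k,8,71.5)[None]).round(1))
im=cv2.imread("pics/wrist19.png")
cv2.imwrite("pics/w19k.png",cv2.resize(im[120:200,340:480],None,fx=5,fy=5,interpolation=cv2.INTER_CUBIC))
go(r.observe(),W(131,8,150),RY)
E
```

```text
128 [[455.1 179. ]] [[348.4 166.2]] [[429.1 166.3]]
131 [[459.5 179. ]] [[352.1 166.2]] [[432.8 166.3]]
134 [[463.8 179. ]] [[355.9 166.2]] [[436.5 166.3]]
shift cm in tool now: [-2.277  7.019 12.123]
turn rotvec tool: [-0.0022  0.0001 -0.0008] then shift: [-2.284  6.99  12.138]
```

View pics/w19k.png

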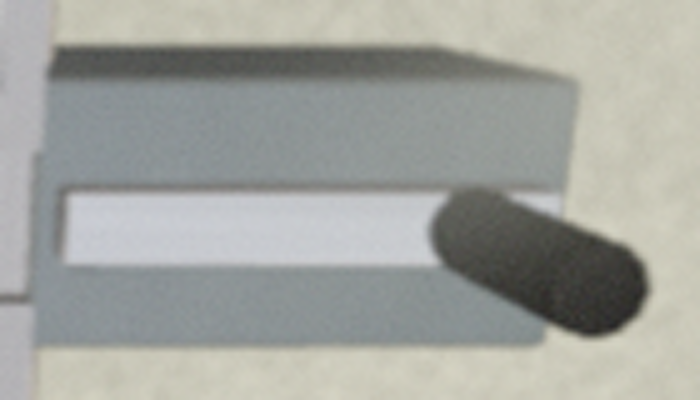

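```bash
python3 -m crank '[[0,0,0,-0.57,1.75,3.035,105],[0,0,0,-0.57,1.75,3.035,105],[0,0,0,-0.57,1.75,3.035,105],[0,0,0,-0.57,1.75,3.035,105],[0,0,0,0,0,0,105],[0,0,0,0,0,0,105]]'|grep -E 'pos|force'
python3 - <<'E'
from h import *; from bench import r
o=r.observe();print(St(o["position"]));go(o,W(131,8,98),RY)
cv2.imwrite("pics/wrist20.png",r.get_image("wrist")[:,:,::-1])
E
```

```text
position: [0.665, -0.0089, 0.1442]
wrist_force: [0.1, 0.7, 0.2]
[129.07997391   8.16248693 144.19284533]
shift cm in tool now: [0.019 4.618 0.228]
turn rotvec tool: [ 0.0078  0.0007 -0.0005] then shift: [0.016 4.619 0.192]
```

View pics/wrist20.png

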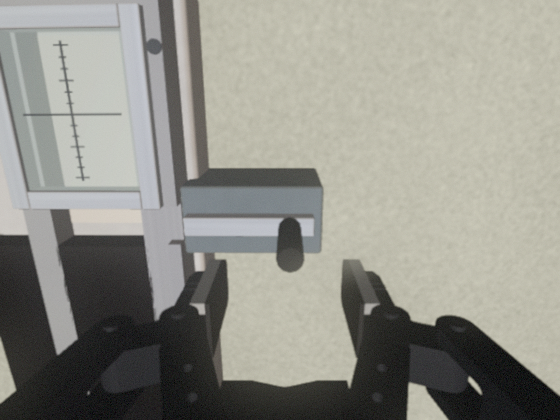

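The knob (290,262) lies between the fingers. Next: descend, then close.

```bash
python3 -m crank '[[0.007,0,0,0,1.2,0.2,105],[0,0,0,0,1.4,0,105],[0,0,0,0,1.2,0,105],[0,0,0,0,0.6,0,105],[0,0,0,0,0,0,105]]'|grep -E 'pos|force'
python3 -m crank '[[0,0,0,0,0,0,255],[0,0,0,0,0,0,255],[0,0,0,0,0,0,255],[0,0,0,0,0,0,255],[0,0,0,0,0,0,255],[0,0,0,0,0,0,255],[0,0,0,0,0,0,255],[0,0,0,0,0,0,255],[0,0,0,0,0,0,255]]' 30
python3 - <<'E'
from h import *; from bench import r
o=r.observe();print(St(o["position"]));go(o,W(80,8,o["position"][2]*1e3),RY)
E
```

```text
position: [0.6671, -0.0096, 0.1039]
wrist_force: [-0.7, -0.3, -0.0]
t: 28.78
position: [0.6701, -0.0096, 0.1073]
orientation: [-0.495, 0.49, -0.505, 0.51]
wrist_force: [-1.9, -0.3, 6.3]
width: 0.013
[134.20275052   7.55540614 107.2711072 ]
shift cm in tool now: [-0.045 -0.056 -5.42 ]
turn rotvec tool: [-0.0103  0.0001  0.0001] then shift: [-0.044  0.    -5.42 ]
```

Gripped at a width of 13 mm. Pushing the retainer in, with the end done by feel.

```bash
python3 -m crank '[[0,0,0,0,0,-0.5,255],[0,0,0,0,0,-0.8,255],[0,0,0,0,0,-0.8,255],[0,0,0,0,0,-0.8,255],[0,0,0,0,0,-0.8,255],[0,0,0,0,0,-0.6,255],[0,0,0,0,0,-0.3,255],[0,0,0,0,0,0,255],[0,0,0,0,0,0,255]]'
python3 - <<'E'
from h import *; from bench import r
o=r.observe();print(St(o["position"]));
cv2.imwrite("pics/wrist21.png",r.get_image("wrist")[:,:,::-1])
E
```

```text
t: 29.53
position: [0.6234, -0.0082, 0.1072]
orientation: [-0.495, 0.49, -0.505, 0.51]
wrist_force: [-1.1, -0.7, 8.1]
width: 0.0131
[ 87.53629242   7.53639461 107.23168217]
```

View pics/wrist21.png

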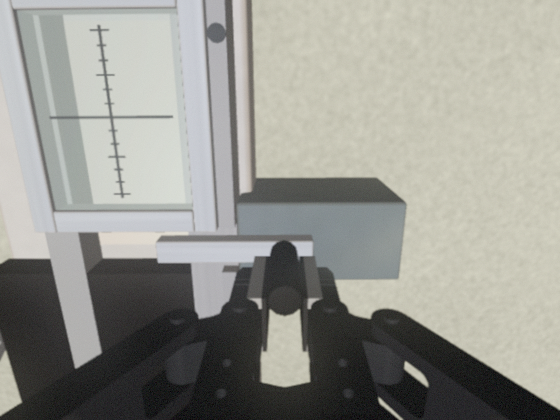

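```bash
for i in 1 2 3 4 5 6 7; do python3 -m crank '[[0,0,0,0,0,-0.1,255],[0,0,0,0,0,0,255]]'|grep -E 'pos|force'|tr '\n' ' '; done
```

```text
position: [0.6231, -0.0082, 0.1073] wrist_force: [1.4, -0.7, 7.7] position: [0.6223, -0.0082, 0.1073] wrist_force: [0.9, -1.0, 7.3] position: [0.6214, -0.0082, 0.1073] wrist_force: [1.0, 0.1, 7.3] position: [0.6204, -0.0081, 0.1073] wrist_force: [1.5, -1.0, 6.4] position: [0.6194, -0.0081, 0.1073] wrist_force: [0.5, -0.7, 6.5] position: [0.6184, -0.0081, 0.1073] wrist_force: [1.9, -0.9, 7.7] position: [0.6174, -0.0081, 0.1073] wrist_force: [1.1, 0.2, 6.7]
```

```bash
for i in 1 2 3 4; do python3 -m crank '[[0,0,0,0,0,-0.05,255],[0,0,0,0,0,0,255]]'|grep -E 'pos|force'|tr '\n' ' '; done;python3 - <<'E'
from h import *; from bench import r
o=r.observe();print(St(o["position"]));c=r.calibration("wrist")
for k in (80,83): print(proj(c,np.array([W(k-65,14,71.5),W(k-65,2,71.5)])))
cv2.imwrite("pics/wrist22.png",r.get_image("wrist")[:,:,::-1])
E
```

```text
position: [0.617, -0.008, 0.1072] wrist_force: [1.5, -1.2, 5.7] position: [0.6165, -0.008, 0.1073] wrist_force: [1.1, -0.2, 7.1] position: [0.616, -0.008, 0.1073] wrist_force: [0.4, 0.5, 6.4] position: [0.6155, -0.008, 0.1073] wrist_force: [1.7, -0.4, 7.1] [ 79.64109051   7.5088084  107.29668249]
[[154.77893715 242.70925137]
 [157.39428645 264.27820563]]
[[160.74204349 242.69094524]
 [163.23727728 264.26111148]]
```

View pics/wrist22.png

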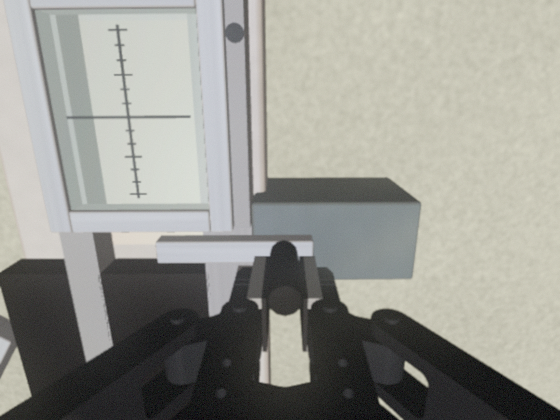

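```bash
for i in 1 2 3 4; do python3 -m crank '[[0,0,0,0,0,-0.05,255],[0,0,0,0,0,0,255]]'|grep -E 'pos|force'|tr '\n' ' '; done
```

```text
position: [0.6155, -0.008, 0.1073] wrist_force: [2.8, -0.2, 5.1] position: [0.6155, -0.008, 0.1073] wrist_force: [5.2, -0.7, 5.6] position: [0.6154, -0.008, 0.1073] wrist_force: [6.2, -0.5, 5.4] position: [0.6154, -0.008, 0.1073] wrist_force: [7.2, -0.8, 3.6]
```

The force rises to 7 N with no motion, so the retainer is fully in. Release, lift and check.

```bash
python3 -m crank '[[0,0,0,0,0,0,180],[0,0,0,0,0,0,150],[0,0,0,0,0,0,150],[0,0,0,0,0,0,150],[0,0,0,0,-1.5,0,150],[0,0,0,0,-3,0,150],[0,0,0,0,-3,0,150],[0,0,0,0,-3,0,150],[0,0,0,0,0,0,150],[0,0,0,0,0,0,150]]'
python3 - <<'E'
from h import *; from bench import r
o=r.observe();c=r.calibration("wrist");im=r.get_image("wrist")[:,:,::-1]
cv2.imwrite("pics/wrist23.png",im);print(o["t"])
for n,p in dict(pRN=(-35,20,74),pRF=(55,20,74),pFF=(55,130,74),tip14=(15,14,71.5),tip2=(15,2,71.5),knob=(80,8,116.5)).items(): print(n,proj(c,W(*p)[None]).round(1))
E
```

```text
t: 32.97
position: [0.6128, -0.0078, 0.2131]
orientation: [-0.495, 0.489, -0.504, 0.511]
wrist_force: [0.1, 0.4, 0.2]
width: 0.035
32.9667
pRN [[137.7 182.7]]
pRF [[253.8 182.3]]
pFF [[249.8  26.2]]
tip14 [[203.3 189.1]]
tip2 [[204.4 203.7]]
knob [[287.  214.5]]
```

View pics/wrist23.png

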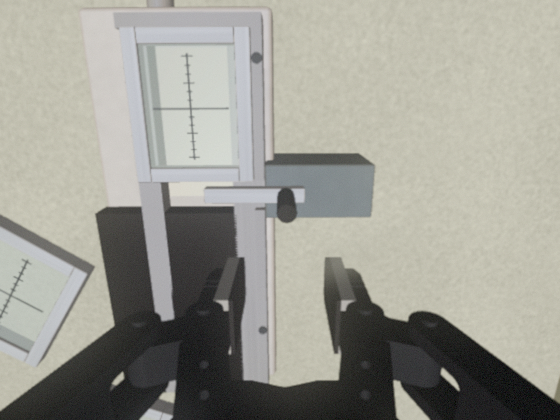

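The final view matches the home prediction. The plate's corners are at (138,182), (253,181) and (248,26), touching the end stop bar, and the retainer tip is at (204,188–203). Handing in.

```bash
python3 -c "
from bench import r
print(r.finish_job())"
```

```text
the job is handed in; nothing more can be done
None
```

I handed the job in after about 33 s of the 72 s allowed. My last camera check showed the scale home against the fence and end stop and the retainer in; the hand-in itself reports no verdict.

**What I did**
- I gripped the knob and drew the retainer back to about 0.051 m.
- With two spread fingers I pushed the scale square against the fence, reading about 6 N at contact.
- I then slid it along the fence onto the rails at 1 to 3 N, until it met the end stop at about 9.8 N.
- Last, I gripped the knob again and pushed the retainer in until it stopped moving at 7 N.

**Final checks**
- **Scale:** its corners are within about 2 px (1–2 mm) of where they should appear when home, and it looks square and flat.
- **Retainer:** the tip and knob are within about 1 px of where they should appear when fully in.
- **Bystanders:** I did not measure them again at the end. The arm felt no contact near them.

**What disagreed**
- **Fingertip height:** my camera estimate was about 4 mm too high. At the start of the first push the tips dragged on the deck with up to 11 N downward and about 9 N along the push. I lifted them about 3 mm and went on.
- **End stop:** contact came about 0.5 mm beyond the predicted position, which is within calibration error.

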